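# Unlock the bench centrifuge and hold its lid open at 60 degrees

### The job

The run is over and I need both hands to lift the tubes out of the centrifuge, but its lid stay has been taken off, so the lid drops shut when let go. Slide the red-knobbed lid lock fully open to its stop (towards the machine's right side), then raise the lid by its bar handle, smoothly and without letting it drop, and hold it open at 60 degrees from shut (a few degrees either way will do). Finish while still holding the lid there by the handle, and do not disturb the bottles, the jar and the beaker around it.

Things in the scene. Friction and masses are not known exactly. Their poses are not given: they have to be found in the camera images.
- centrifuge: compact bench centrifuge, light grey with dark sides, 318 deep x 286 wide x 110 mm high without lid, fixed to the bench. Origin: near the middle of its footprint, at bench height. Own axes: x to its back (hinge side), y to its left, z up; its sloping control panel faces -x. A flat ledge at height 110 mm, 45 mm deep, lies in front of the lid, the lid lock on the ledge's right end.
- lid_hinge (a point): middle of the lid's hinge axis, which is parallel to the machine's y; in the machine's frame at x +105, y 0, height 122 mm. Does not move.
- lid_angle (a joint): lid angle in rad: 0 shut, grows as its front is raised; 1.047 is 60 degrees; stop at 1.30. The lid is 232 wide, 185 from hinge to front edge, flat top 135 and dome 143 mm above the bench when shut; 0.3 to 0.7 kg with its handle, no spring, hardly any friction: it falls shut from any angle when let go. The shut lock's tongue lies over a tab on its front edge and bars it.
- lid_handle (a point): round steel bar handle at the lid's front edge, 12 mm thick, 80 mm long along the machine's y, on a leg at each end; it may roll between the fingers. This point: middle of the bar; with the lid shut 205 mm in front of the hinge axis and 43 mm above it (165 over the bench, 55 over the ledge, 30 over the lid's flat top) and 20 mm ahead of the lid's edge. It swings about the hinge. Axes: the lid's.
- lid_lock (a joint): slide of the lid lock in m: 0 locked, 0.030 fully open at its stop; grows as the knob moves to the machine's right (its -y). About 1.5 N moves it and it stays where it is left. The lid is free from about 0.024.
- lock_knob (a point): middle of the grip of the lock's upright round red ribbed knob, 20 mm diameter, grip 136 to 176 mm above the bench (this point at 160), over a dark housing whose top is at 131 mm. Locked, it lies 99 mm in front of and 105 mm to the right of the machine's origin; it moves 30 mm straight to the right.
- lid: the lid itself, light grey with a round dark window in its flat dome and the bar handle at its front; origin on the hinge axis, same point as lid_hinge; axes as the machine's when shut, and it turns about its own y.
- wash_bottle: grey-white squeeze bottle with a red nozzle cap, 75 mm across, 172 mm high, a bystander; origin at the centre of its underside
- beaker: small glass beaker, 68 mm across, 82 mm high, a bystander; origin at the centre of its underside
- amber_bottle: brown bottle with black cap, 72 mm across, 165 mm high, a bystander; origin at the centre of its underside
- reagent_jar: white jar with black cap, 64 mm across, 125 mm high, a bystander; origin at the centre of its underside

How it is judged (in metres and radians):
On the way, in this order (a step that is already met when the one before it is completed fails the run):
1. the lid lock is slid fully open while the lid is still shut (value of joint lid_lock above 0.026 m and value of joint lid_angle below 0.06 rad), for 0.2 s.
2. the lid is held by its handle at 60 degrees, within 7 (value of joint lid_angle between 0.925 and 1.169 rad and contact force between the fingers and lid above 0.5 N and distance between the grasp point and lid_handle below 0.06 m), for 0.4 s.
At the end, for the whole second after the job is handed in: the fingers are still holding the lid by its bar handle (contact force on the lid above 0.5 N, the grasp within 60 mm of the middle of the bar), the lid stands still at 60 degrees open within 7 degrees (0.925 to 1.169 rad, slower than 0.05 rad/s), and the lid lock is open (above 24 mm) (all of step 2 and velocity of joint lid_angle between -0.05 and 0.05 rad/s and value of joint lid_lock above 0.024 m); the arm keeps its last pose, push and grip.
It fails at once if the lid is forced up against the shut lock (value of joint lid_angle above 0.08 rad and value of joint lid_lock below 0.018 m).
It fails at once if the lid is dropped (closing faster than 2.5 rad/s) (velocity of joint lid_angle below -2.5 rad/s).
It fails at once if the lid is flung up (opening faster than 3 rad/s) (velocity of joint lid_angle above 3 rad/s).
It fails at once if a bottle, the jar or the beaker around is disturbed (moved over 30 mm) (distance of any of wash_bottle, beaker, amber_bottle, reagent_jar from where it was at the start of the episode above 0.03 m).
It also fails if it takes over 51 s, if anything falls off the work surface, if the arm or the gripper's body presses on something with over 40 N, if the wrist force passes 120 N, or if a joint passes its speed limit or range.

### The arm

A 7-joint arm with a two-finger parallel gripper is mounted at the origin on a cart in front of the work surface, level with it; the furniture and walls round the work are solid. World frame = base frame: x ahead of the robot, y to its left, z up, the work surface at z = 0. Lengths are in mm, angles in rad, forces in N, time in s.
With the tool pointing down it reaches from about 400 to 875 mm from the base axis. Payload 4.4 kg.
Tool frame: the origin (TCP) lies on the centre line of the jaws, within the pads' length; the fingertips stand 8 mm ahead of it and the grasp point (between the pads) lies 11 mm behind it; x points along the fingers, z is the direction in which the jaws open and shut, and the axes are right-handed (so a half turn about x gives the same grasp; the last joint's range is limited). The gripper opens to 85 mm and grips with 20 to 120 N. Pads are 22 mm wide; open, the fingers measure 114 mm over their backs; the gripper's body (76 mm by 85 mm) begins 54 mm behind the grasp point. The pads swing forward as they close: fully open they stand 13 mm farther back than shut.
Start: joints at [-1.294, 0.628, 0.038, 1.517, -0.027, 0.996, -0.02], TCP at [218.459, 612.204, 239.313] pointing down, gripper open.
Joint ranges: [-3.06, 3.06], [-0.37, 2.12], [-1.25, 1.32], [0.18, 2.47], [-1.1, 4.24], [0.23, 1.98], [-2.94, 2.94]. Speed limits (rad/s): [2.57, 2.57, 3.14, 3.14, 3.14, 3.14, 3.14].

### API

Orientations are given as [roll, pitch, yaw] about the fixed x, y, z axes, in that order (R = Rz(yaw) Ry(pitch) Rx(roll)).
In Python, from cell import ctrl, get_image, camera_params gives the robot as it stands. The module is installed in compiled form; this text tells all that it offers.
- The arm moves only by the shell command python3 -m handwheel 'ROWS'. ROWS is text: rows parted by semicolons, each of 7 numbers parted by spaces: the opening, from -1 (shut) to 1 (fully open), then the shift along the tool's x, y, z in mm, then the turn, a rotation vector about the tool's x, y, z in rad. In form: grip x y z wx wy wz; .... A call has 1 to 10 rows; each row shifts and turns the pose as measured when the row begins, along the tool's axes as they then stand; what a row does not reach is not made up. A row lasts 1/10 s, in which the tool goes at most 50 mm and 8.59 degrees, less where a joint would pass 70% of its speed; a pose out of reach is approached as far as the arm can. A call with a gripper value outside its range is refused whole. The fingers move at their own pace and stop on an object; the grip force is fixed at half the most. Time passes only in rows, so rows that do not move let the fingers close. It gives the time, the measured TCP pose, the force and the opening at its end, in the units of the state.
- ctrl.read_state(): the state, without advancing time (a new reading comes with each control period).
- get_image(name): name is "scene" or "side" or "wrist"; returns the picture (384x512x3 uint8, blue, green, red); there is no depth.
- camera_params(name): a dict with "fx", "fy", "cx", "cy" (pixels), "eye" and "orientation" of the camera in the world. Camera axes: x right, y up, looking along -z (the intrinsics and any distortion apply to the point x, -y, -z); pixel columns grow to the right and rows downward; lengths in mm; the calibration is good to about 2 mm. A picture is of the moment at which its call begins: read the wrist's pose just before it. camera_params takes no time and is no camera call; for the wrist camera it gives the pose at the moment of the call.
- ctrl.finish_job(): hands the job in, once; it reports no verdict.
The state is a dict: "clock": time; "qpos": joint angles; "qd": joint speeds; "tau": joint torques, N m; "eef_pos": TCP position; "tool_rot": TCP orientation; "force": force on the tool from outside, world axes, zero at the start; "torque": the same for the moment, N m; "width": finger opening in mm.
Only numpy, scipy, OpenCV 4.12 (cv2) and the standard library are available. Lean on these libraries where they do the work, as an engineer would, in place of code of your own. Each camera call takes 0.05 s, during which the arm holds its last target.

## Working session

There is one attempt and no reset: what is moved stays moved. The work goes in short steps, Python scripts to look and compute and a shell command to move; the robot and the scene stay as the last step left them, time stands still between calls to the robot, and variables do not carry over. Pictures are saved under pics/ and viewed, and the job is handed in when it is done.

```bash
mkdir -p pics; python3 - <<'E'
from cell import ctrl,get_image,camera_params
import cv2
s=ctrl.read_state();print(s)
for n in ("scene","side","wrist"):
    p=camera_params(n);print(n,p)
    cv2.imwrite(f"pics/{n}0.png",get_image(n))
E
```

```text
{'clock': 0.0, 'qpos': array([-1.29381381,  0.62934305,  0.03841635,  1.51837445, -0.02698236,
        0.9962987 , -0.01998059]), 'qd': array([-0.00077851, -0.00254174, -0.00027941, -0.00034891,  0.00019029,
       -0.00119458, -0.0006452 ]), 'tau': array([-7.54182065e-05, -5.63405299e+01,  1.22660749e+00, -1.93441916e+01,
        1.12560054e-02,  1.02124279e-02,  2.61059296e-05]), 'eef_pos': array([218.22803336, 611.619986  , 238.38854138]), 'tool_rot': array([-3.12853599,  1.56889009, -1.9004726 ]), 'force': array([-0.4434056 , -0.16593238, -0.03625017]), 'torque': array([-0.01459479, -0.00312129,  0.02951356]), 'width': 85.46902133355657}
scene {'fx': 488.65855614801416, 'fy': 488.65855614801416, 'cx': 252.9352095078194, 'cy': 189.39962065716838, 'eye': array([-378.42668026, -541.19853447, 1503.57197933]), 'orientation': array([ 0.68289819, -0.01346372, -0.90728084])}
side {'fx': 426.242359978108, 'fy': 426.242359978108, 'cx': 248.30415066914702, 'cy': 192.73892190092008, 'eye': array([ 305.80055792, -962.92725934, 1147.14289194]), 'orientation': array([ 0.81933205, -0.02020002, -0.20035074])}
wrist {'fx': 303.0041951400481, 'fy': 303.0041951400481, 'cx': 253.2595947517282, 'cy': 191.2245675493059, 'eye': array([144.99726241, 639.15683501, 372.87362473]), 'orientation': array([-0.30859687,  0.00167666,  1.22791599])}
```

View pics/scene0.png

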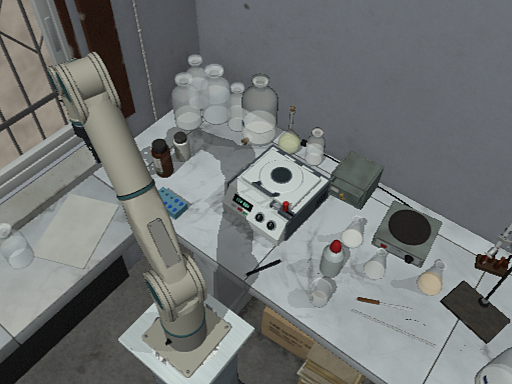

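View pics/side0.png

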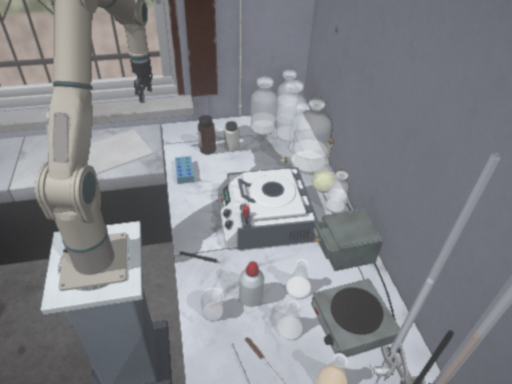

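View pics/wrist0.png

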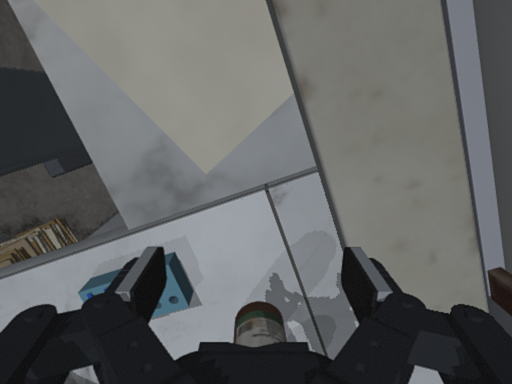

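```bash
cat > h.py <<'E'
import numpy as np, cv2
from scipy.spatial.transform import Rotation as R
from cell import ctrl,get_image,camera_params
def ray(p,uv):
    d=np.array([(uv[0]-p['cx'])/p['fx'],-(uv[1]-p['cy'])/p['fy'],-1.0])
    M=R.from_euler('xyz',p['orientation']).as_matrix()
    d=M@d; return np.array(p['eye']),d/np.linalg.norm(d)
def plane(p,uv,z):
    e,d=ray(p,uv); return e+d*(z-e[2])/d[2]
def proj(p,X):
    M=R.from_euler('xyz',p['orientation']).as_matrix()
    c=M.T@(np.array(X,float)-p['eye'])
    return np.array([p['cx']+p['fx']*c[0]/-c[2], p['cy']+p['fy']*(-c[1])/-c[2]])
def tri(p1,u1,p2,u2):
    e1,d1=ray(p1,u1);e2,d2=ray(p2,u2)
    A=np.stack([d1,-d2],1);t=np.linalg.lstsq(A,e2-e1,rcond=None)[0]
    a=e1+t[0]*d1;b=e2+t[1]*d2
    return (a+b)/2,np.linalg.norm(a-b)
def red(img,box=None):
    hsv=cv2.cvtColor(img,cv2.COLOR_BGR2HSV)
    m=(((hsv[...,0]<8)|(hsv[...,0]>172))&(hsv[...,1]>140)&(hsv[...,2]>60)).astype(np.uint8)
    n,l,st,c=cv2.connectedComponentsWithStats(m)
    return [(st[i].tolist(),c[i].round(1).tolist()) for i in range(1,n) if st[i][4]>6]
E
python3 - <<'E'
from h import *
a=cv2.imread('pics/scene0.png');b=cv2.imread('pics/side0.png')
print(red(a));print(red(b))
cv2.imwrite('pics/zs.png',cv2.resize(a[130:260,210:350],None,fx=5,fy=4.6*5/4.6,interpolation=cv2.INTER_CUBIC)[:600])
cv2.imwrite('pics/zd.png',cv2.resize(b[150:260,200:340],None,fx=5,fy=5,interpolation=cv2.INTER_CUBIC))
E
```

```text
[([283, 201, 6, 11, 49], [285.2, 205.9]), ([238, 208, 4, 3, 8], [239.5, 209.0]), ([330, 240, 11, 13, 107], [335.4, 246.2]), ([381, 244, 5, 4, 14], [382.9, 245.6])]
[]
```

View pics/zs.png

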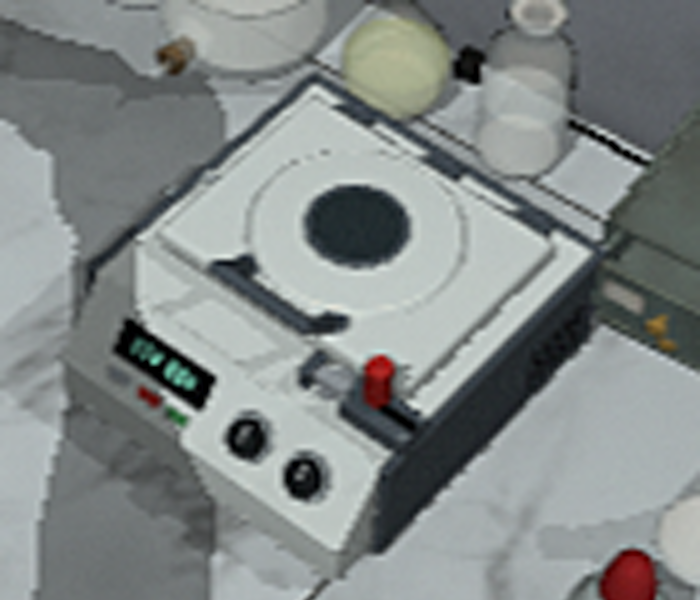

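View pics/zd.png

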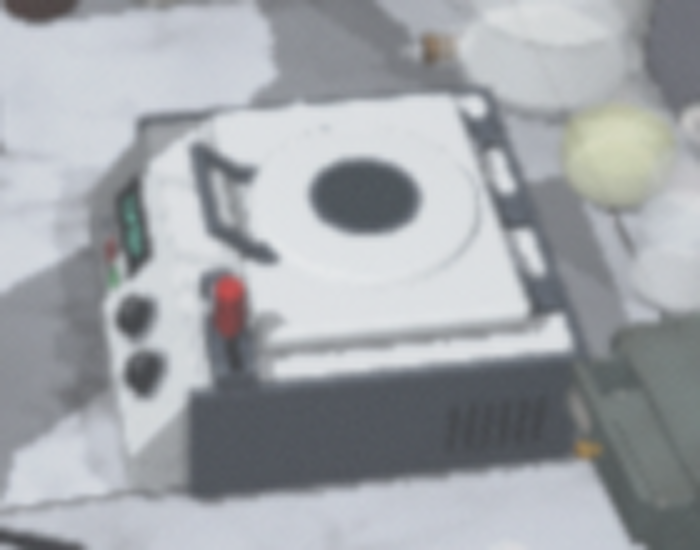

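```bash
cat > m.py <<'E'
from h import *
ps=camera_params('scene');pd=camera_params('side')
S=lambda x,y:(210+(x-2)/5,130+(y-2)/5)
D=lambda x,y:(200+(x-2)/5,150+(y-2)/5)
P={'knob':(S(379,382),D(229,308)),'win':(S(357,226),D(365,195)),'hL':(S(225,263),D(203,155)),'hR':(S(318,327),D(217,238)),
'lidFL':(S(160,235),None),'lidFR':(S(405,392),D(270,348)),'bodyRF':(None,D(190,393)),'bodyRB':(S(598,265),D(572,360))}
Z={'knob':160,'win':143,'hL':165,'hR':165,'lidFL':135,'lidFR':135,'bodyRF':110,'bodyRB':110}
for k,(a,b) in P.items():
    r=[]
    if a: r.append(plane(ps,a,Z[k]).round(0)[:2])
    if b: r.append(plane(pd,b,Z[k]).round(0)[:2])
    if a and b:
        q,e=tri(ps,a,pd,b); r+= [q.round(1),round(e,1)]
    print(k,*r)
E
python3 m.py
```

```text
knob [506. -15.] [509. -16.] [508.9 -13.3 156.6] 1.9
win [624.  88.] [627.  92.] [625.5  89.1 143.9] 3.8
hL [520. 131.] [519. 129.] [519.8 130.6 164.6] 1.8
hR [515.  44.] [513.  45.] [512.4  42.6 168.1] 1.0
lidFL [532. 200.]
lidFR [526. -25.] [533. -32.] [536.3 -19.2 120.5] 0.7
bodyRF [479. -39.]
bodyRB [730. -60.] [735. -56.] [733.5 -57.7 108.7] 4.9
```

```bash
cat >> h.py <<'E'
def tool():
    s=ctrl.read_state(); return s, R.from_euler('xyz',s['tool_rot']).as_matrix()
def plan(target,Rt=None,n=None):
    """print total shift in present tool axes and turn as rotvec"""
    s,M=tool()
    d=M.T@(np.array(target,float)-s['eef_pos'])
    w=R.from_matrix(M.T@Rt).as_rotvec() if Rt is not None else np.zeros(3)
    print('tcp',s['eef_pos'].round(1),'shift',d.round(1),'turn',w.round(3)); return d,w
def rot(ax,pitch,yaw):
    pass
E
python3 - <<'E'
from h import *
s,M=tool();print(M.round(3))
# nearest grasp: tool x down, tool z = +-machine x
for yw in (-4*np.pi/180,):
  for sg in (1,-1):
    z=sg*np.array([np.cos(yw),np.sin(yw),0]);x=np.array([0,0,-1.]);y=np.cross(z,x)
    Rt=np.stack([x,y,z],1);print(sg,R.from_matrix(M.T@Rt).as_rotvec().round(3))
E
```

```text
[[-0.    -0.942  0.336]
 [-0.001  0.336  0.942]
 [-1.    -0.    -0.001]]
1 [ 1.298e+00 -1.000e-03  1.000e-03]
-1 [-1.844e+00 -1.000e-03 -1.000e-03]
```

```bash
python3 -m handwheel '1 -15 -30 -6 0.05 0 0;1 -12 -46 -8 0.074 0 0;1 -8 -46 -8 0.074 0 0;1 -5 -46 -8 0.076 0 0;1 -5 -46 -8 0.076 0 0;1 -5 -46 -8 0.076 0 0;1 -5 -46 -8 0.076 0 0;1 -5 -46 -8 0.076 0 0;1 -5 -46 -8 0.076 0 0;1 0 -46 -8 0.076 0 0'
```

```text
clock: 1.15
eef_pos: [513.2, 276.7, 300.3]
tool_rot: [2.861, 1.564, -2.935]
force: [0.9, 0.5, 0.4]
width: 85.4
```

```bash
cat > pl.py <<'E'
import sys
from h import *
a=[float(v) for v in sys.argv[1:]]  # x y z pitchdeg(fwd tilt) yawdeg ; TCP target
yw=np.radians(a[4]);th=np.radians(a[3])
f=np.array([np.cos(yw),np.sin(yw),0]);u=np.array([0,0,1.])
x=-u*np.cos(th)+f*np.sin(th); z=f*np.cos(th)+u*np.sin(th); y=np.cross(z,x)
s,M=tool(); plan(a[:3],np.stack([x,y,z],1)); print('tool x',M[:,0].round(3),'z',M[:,2].round(3),'q',s['qpos'].round(2),'F',s['force'].round(1),'w',round(s['width'],1),'t',s['clock'])
E
python3 pl.py 480 60 300 0 -4
```

```text
tcp [513.2 276.7 300.3] shift [   0.8 -176.  -130.8] turn [ 0.557 -0.007 -0.   ]
tool x [-0.007 -0.001 -1.   ] z [ 0.884  0.468 -0.007] q [-0.71  0.48  0.27  1.63 -0.14  1.05  0.08] F [0.9 0.5 0.4] w 85.4 t 1.15
```

```bash
python3 -m handwheel '1 -3 -40 -12 0.1 0 0;1 -3 -40 -8 0.1 0 0;1 -3 -40 -8 0.1 0 0;1 -3 -40 -8 0.1 0 0;1 -3 -40 -8 0.1 0 0;1 -3 -20 -8 0.06 0 0;1 0 0 0 0 0 0'
python3 pl.py 480 20 320 0 -4
python3 - <<'E'
from h import *
p=camera_params('wrist');im=get_image('wrist');cv2.imwrite('pics/w1.png',im);print(p,red(im))
np.savez('w1.npz',**p)
E
```

```text
clock: 1.85
eef_pos: [517.7, 35.9, 318.7]
tool_rot: [-2.303, 1.562, -2.415]
force: [0.2, 0.3, -0.3]
width: 85.5
tcp [517.7  35.9 318.7] shift [ -1.  -20.  -35.7] turn [-0.042 -0.006  0.006]
tool x [-0.007 -0.006 -1.   ] z [ 0.994 -0.112 -0.006] q [-0.46  0.39  0.47  1.77 -0.19  1.04 -0.03] F [ 0.2  0.3 -0.3] w 85.5 t 1.85
{'fx': 303.0041951400481, 'fy': 303.0041951400481, 'cx': 253.2595947517282, 'cy': 191.2245675493059, 'eye': array([526.82990833, 114.90126528, 452.59667009]), 'orientation': array([-0.31421632,  0.00471511, -0.11185162])} [([188, 61, 5, 17, 53], [189.9, 69.1]), ([241, 205, 20, 30, 407], [250.1, 220.8])]
```

View pics/w1.png

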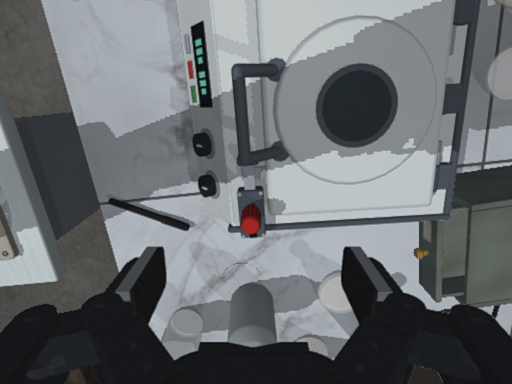

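```bash
python3 - <<'E'
from h import *
p=dict(np.load('w1.npz'))
for n,uv,z in [('hL',(238,68),165),('hR',(242.5,163),165),('hmid',(240.5,115),165),('win',(357,105),143),('knob',(250.5,220),160),('edgeF',(262,229),110),('edgeB',(440,217),110),('lidBR',(437,205),135),('lidFR',(262,213),135)]:
    print(n,plane(p,uv,z).round(1))
im=cv2.imread('pics/w1.png');cv2.imwrite('pics/w1z.png',cv2.resize(im[40:245,180:380],None,fx=2.9,fy=2.9,interpolation=cv2.INTER_CUBIC))
E
```

```text
hL [514.4 137.2 165. ]
hR [507.9  51.9 165. ]
hmid [511.6  97.  165. ]
win [625.3  92.3 143. ]
knob [508.4 -10.6 160. ]
edgeF [518.1 -45.7 110. ]
edgeB [735.3 -53.4 110. ]
lidBR [715.7 -26.1 135. ]
lidFR [520.7 -14.3 135. ]
```

View pics/w1z.png

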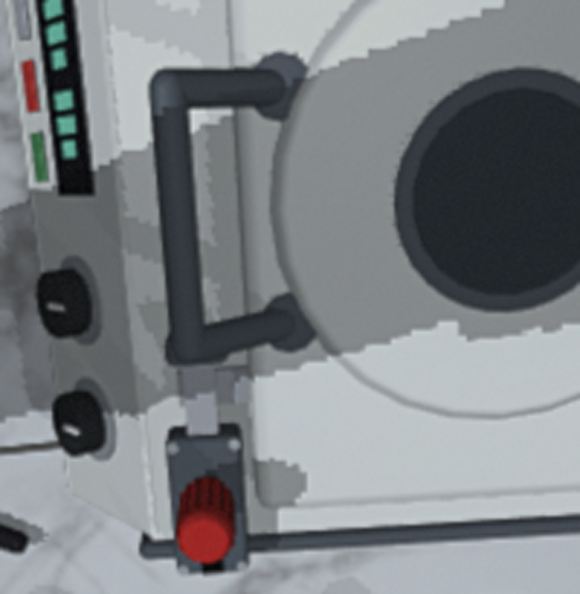

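```bash
python3 -m handwheel '1 18 -24 -7 -0.02 0 0;1 30 -24 -7 -0.02 -0.006 0.006;1 30 -5 0 0 0 0;1 0 0 0 0 0 0'
python3 pl.py 508.5 -12.5 150 0 -4
```

```text
clock: 2.3
eef_pos: [501.7, -4.4, 238.7]
tool_rot: [1.055, 1.562, 1.008]
force: [0.1, 1.1, -0.4]
width: 85.4
tcp [501.7  -4.4 238.7] shift [88.6 -8.5  6.8] turn [ 0.022  0.004 -0.007]
tool x [ 0.005  0.007 -1.   ] z [ 0.999 -0.047  0.004] q [-0.34  0.44  0.42  1.94 -0.26  0.81  0.18] F [ 0.1  1.1 -0.4] w 85.4 t 2.3
```

```bash
python3 -m handwheel '1 20 -4 3 0.02 0.004 -0.007;1 20 -4 4 0 0 0;1 20 0 0 0 0 0;1 15 0 0 0 0 0;1 8 0 0 0 0 0;1 0 0 0 0 0 0'
python3 pl.py 508.5 -12.5 150 0 -4
python3 - <<'E'
from h import *
im=get_image('wrist');cv2.imwrite('pics/w2.png',im);print(red(im))
cv2.imwrite('pics/s2.png',get_image('side')[130:270,180:360].repeat(4,0).repeat(4,1))
E
```

```text
clock: 2.9
eef_pos: [516.2, 1.9, 157.1]
tool_rot: [0.896, 1.559, 0.849]
force: [0.3, 0.1, 0.4]
width: 85.4
tcp [516.2   1.9 157.1] shift [  7.  -14.8  -7.1] turn [ 0.023  0.007 -0.009]
tool x [ 0.008  0.009 -1.   ] z [ 0.999 -0.046  0.007] q [-0.29  0.58  0.35  1.98 -0.34  0.63  0.24] F [0.3 0.1 0.4] w 85.4 t 2.9
[([143, 0, 7, 8, 47], [146.0, 3.1]), ([217, 248, 44, 72, 2021], [238.8, 288.0])]
```

View pics/w2.png

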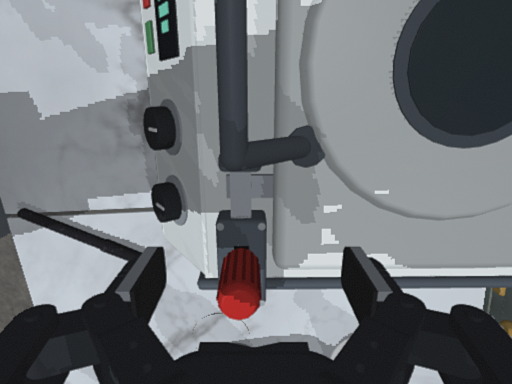

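View pics/s2.png

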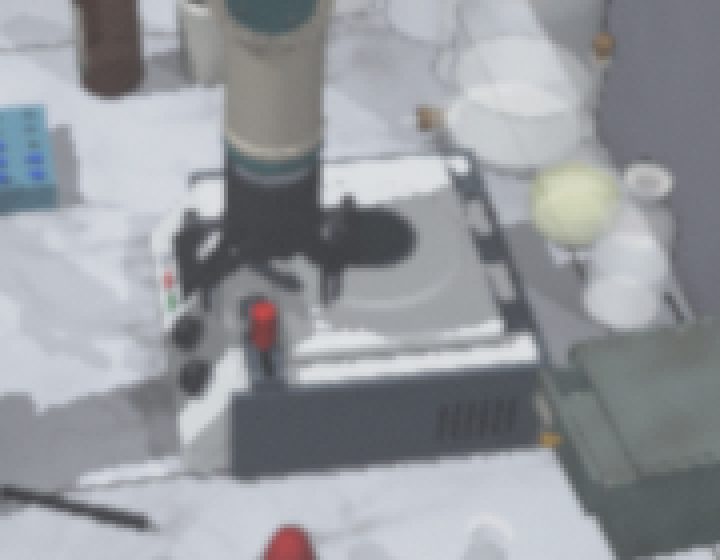

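```bash
python3 -m handwheel '1 2 -9 -5 0.02 0.005 -0.007;1 2 -6 -3 0 0 0;1 2 -3 0 0 0 0;1 0 0 0 0 0 0'
python3 pl.py 508.5 -12.5 150 0 -4
python3 - <<'E'
from h import *
p=camera_params('wrist');im=get_image('wrist');cv2.imwrite('pics/w3.png',im);r=red(im);print(r)
u,v=r[-1][1]
for dv in (-0,): print(plane(p,(u,v),160).round(1))
# where grasp point is in image
s,M=tool();print(proj(p,s['eef_pos']-11*M[:,0]))
E
```

```text
clock: 3.4
eef_pos: [508.4, -17.8, 154.0]
tool_rot: [0.242, 1.562, 0.174]
force: [0.8, 0.1, -0.1]
width: 85.4
tcp [508.4 -17.8 154. ] shift [ 4.   5.3 -0.3] turn [ 0.001  0.008 -0.002]
tool x [ 0.008  0.001 -1.   ] z [ 0.998 -0.069  0.008] q [-0.26  0.58  0.35  2.01 -0.34  0.61  0.26] F [ 0.8  0.1 -0.1] w 85.4 t 3.4
[([230, 217, 47, 70, 2069], [252.8, 256.2])]
[508.2 -12.5 160. ]
[254.15641182 271.44869357]
```

View pics/w3.png

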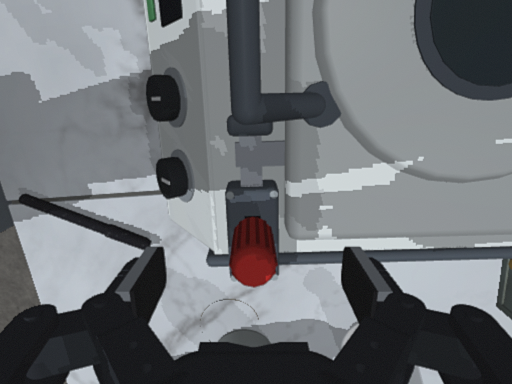

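```bash
python3 -m handwheel '1 3 3 0 0 0.005 0;1 2 1 0 0 0 0;-1 0 0 0 0 0 0;-1 0 0 0 0 0 0;-1 0 0 0 0 0 0;-1 0 0 0 0 0 0;-1 0 0 0 0 0 0;-1 0 0 0 0 0 0;-1 0 0 0 0 0 0'
python3 pl.py 508.5 -12.5 150 0 -4
```

```text
clock: 4.35
eef_pos: [508.6, -12.6, 148.8]
tool_rot: [1.013, 1.567, 0.945]
force: [-0.1, -0.2, -1.2]
width: 18.6
tcp [508.6 -12.6 148.8] shift [-1.2  0.1 -0.1] turn [ 0.002  0.002 -0.003]
tool x [ 0.002  0.003 -1.   ] z [ 0.998 -0.068  0.002] q [-0.26  0.59  0.35  2.01 -0.35  0.6   0.25] F [-0.1 -0.2 -1.2] w 18.6 t 4.35
```

```bash
python3 -m handwheel '-1 0 -5 0 0 0 0;-1 0 -6 0 0 0 0;-1 0 -6 0 0 0 0;-1 0 -5 0 0 0 0;-1 0 -5 0 0 0 0;-1 0 -3 0 0 0 0;-1 0 0 0 0 0 0'
python3 pl.py 506.5 -42.5 149 0 -4
```

```text
clock: 5.05
eef_pos: [507.3, -41.6, 148.9]
tool_rot: [1.261, 1.562, 1.194]
force: [0.9, 0.6, 0.5]
width: 18.3
tcp [507.3 -41.6 148.9] shift [-0.2 -1.  -0.8] turn [ 0.003  0.003 -0.008]
tool x [ 0.003  0.008 -1.   ] z [ 0.998 -0.067  0.003] q [-0.2   0.58  0.34  2.01 -0.34  0.6   0.31] F [0.9 0.6 0.5] w 18.3 t 5.05
```

```bash
python3 -m handwheel '-1 0 -2 0 0 0 0;-1 0 -2 0 0 0 0;-1 0 0 0 0 0 0;-1 0 0 0 0 0 0'
python3 pl.py 506.5 -42.5 149 0 -4
python3 - <<'E'
from h import *
cv2.imwrite('pics/w4.png',get_image('wrist'))
E
```

```text
clock: 5.45
eef_pos: [507.3, -41.7, 148.8]
tool_rot: [1.441, 1.557, 1.377]
force: [0.2, 2.7, -0.3]
width: 18.5
tcp [507.3 -41.7 148.8] shift [-0.2 -0.9 -0.8] turn [ 0.006  0.002 -0.014]
tool x [ 0.003  0.014 -1.   ] z [ 0.998 -0.064  0.002] q [-0.19  0.58  0.33  2.   -0.35  0.61  0.32] F [ 0.2  2.7 -0.3] w 18.5 t 5.45
```

View pics/w4.png

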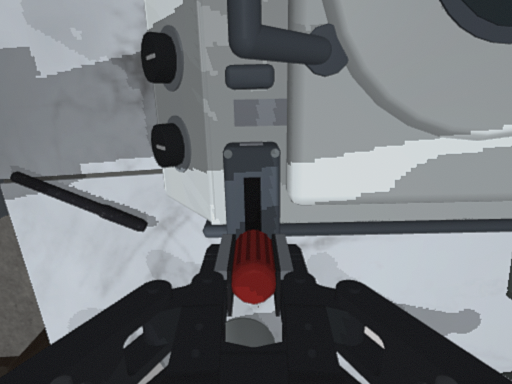

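```bash
python3 -m handwheel '1 0 0 0 0 0 0;1 0 0 0 0 0 0;1 0 0 0 0 0 0;1 0 0 0 0 0 0;1 -10 0 0 0 0 0;1 -20 0 0 0 0 0;1 -30 0 0 0 0 0;1 -30 5 0 0 0 0;1 0 10 0 0 0 0;1 0 0 0 0 0 0'
python3 pl.py 514 91 240 0 -4
python3 - <<'E'
from h import *
p=camera_params('wrist');im=get_image('wrist');cv2.imwrite('pics/w5.png',im);print(red(im));np.savez('w5.npz',**p)
E
```

```text
clock: 6.5
eef_pos: [507.2, -31.8, 244.7]
tool_rot: [1.404, 1.561, 1.335]
force: [0.2, 0.7, -0.3]
width: 85.2
tcp [507.2 -31.8 244.7] shift [  5.9 122.9  -1.7] turn [ 0.001  0.002 -0.01 ]
tool x [ 0.002  0.009 -1.   ] z [ 0.998 -0.069  0.002] q [-0.28  0.45  0.42  1.91 -0.25  0.83  0.21] F [ 0.2  0.7 -0.3] w 85.2 t 6.5
[([241, 194, 27, 37, 660], [253.7, 214.4])]
```

View pics/w5.png

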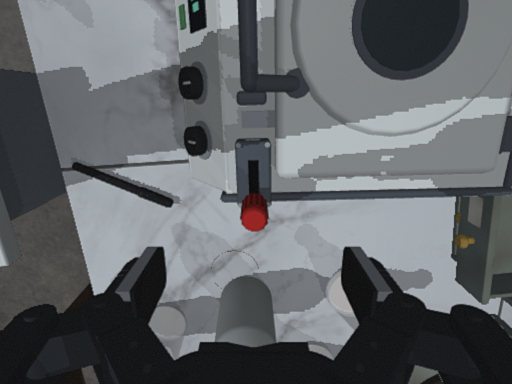

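```bash
python3 -c "
from h import *
p=dict(np.load('w5.npz'))
print(plane(p,(254,214),160).round(1),plane(p,(249,83),165).round(1))"
python3 -m handwheel '1 0 30 0 0 0 0;1 1 40 0 0 0 -0.005;1 1 30 0 0 0 -0.005;1 1 18 0 0 0 0;1 0 0 0 0 0 0'
python3 pl.py 514 91 240 0 -4
python3 - <<'E'
from h import *
p=camera_params('wrist');im=get_image('wrist');cv2.imwrite('pics/w6.png',im);np.savez('w6.npz',**p)
E
```

```text
[507.1 -40.5 160. ] [510.2  55.2 165. ]
clock: 7.05
eef_pos: [514.1, 84.7, 238.7]
tool_rot: [-2.049, 1.564, -2.124]
force: [0.3, -0.9, -0.5]
width: 85.2
tcp [514.1  84.7 238.7] shift [-1.3  6.3 -0.6] turn [-0.006 -0.003  0.006]
tool x [-0.004 -0.006 -1.   ] z [ 0.997 -0.076 -0.003] q [-0.51  0.48  0.42  1.88 -0.25  0.84 -0.04] F [ 0.3 -0.9 -0.5] w 85.2 t 7.05
```

View pics/w6.png

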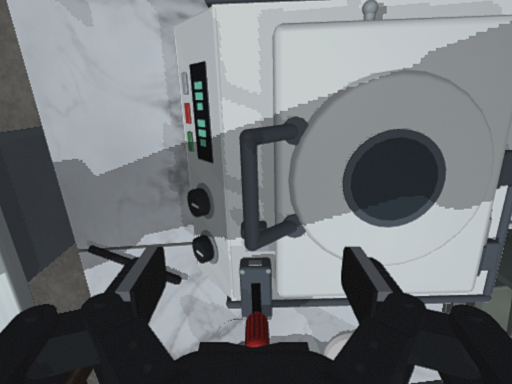

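```bash
python3 -c "
from h import *
p=dict(np.load('w6.npz'))
a=plane(p,(247.5,135),165);b=plane(p,(253,240),165);print(a.round(1),b.round(1),((a+b)/2).round(1),proj(p,[514,91,165]))"
```

```text
[513.6 137.1 165. ] [511.3  57.9 165. ] [512.5  97.5 165. ] [253.22637531 198.7829826 ]
```

```bash
python3 -m handwheel '1 15 6 0 -0.006 -0.003 0.006;1 20 2 0 0 0 0;1 20 0 0 0 0 0;1 17 0 0 0 0 0;1 8 0 0 0 0 0;1 0 0 0 0 0 0'
python3 pl.py 513 93 154 0 -4
python3 - <<'E'
from h import *
p=camera_params('wrist');im=get_image('wrist');cv2.imwrite('pics/w7.png',im);np.savez('w7.npz',**p)
s,M=tool();print(proj(p,s['eef_pos']-11*M[:,0]))
E
```

```text
clock: 7.7
eef_pos: [513.9, 78.5, 155.3]
tool_rot: [-1.734, 1.562, -1.818]
force: [0.3, -0.6, 0.7]
width: 85.5
tcp [513.9  78.5 155.3] shift [ 1.2 14.4 -2.1] turn [-0.014 -0.001  0.008]
tool x [-0.002 -0.008 -1.   ] z [ 0.996 -0.084 -0.001] q [-0.45  0.59  0.36  1.97 -0.32  0.64  0.03] F [ 0.3 -0.6  0.7] w 85.5 t 7.7
[254.87668978 272.47765466]
```

View pics/w7.png

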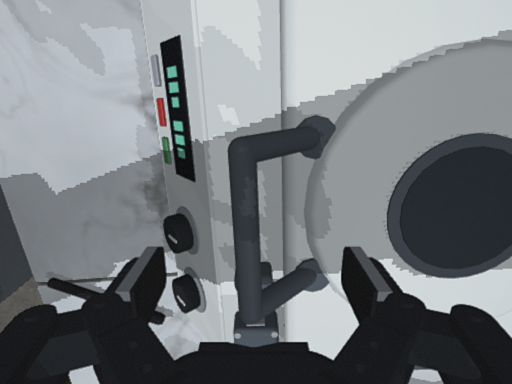

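```bash
python3 -m handwheel '1 0 8 -1 -0.01 0 0.005;1 1 5 0 0 0 0;1 0 3 0 0 0 0;1 0 0 0 0 0 0'
python3 pl.py 513 93 154 0 -4
python3 - <<'E'
from h import *
p=camera_params('wrist');im=get_image('wrist');cv2.imwrite('pics/w8.png',im)
s,M=tool();print(proj(p,s['eef_pos']-11*M[:,0]))
E
```

```text
clock: 8.15
eef_pos: [516.2, 95.5, 157.1]
tool_rot: [-0.374, 1.567, -0.448]
force: [-0.2, 0.5, 0.7]
width: 85.4
tcp [516.2  95.5 157.1] shift [ 3.1 -2.8 -3. ] turn [-0.004  0.004  0.001]
tool x [ 0.004 -0.002 -1.   ] z [ 0.997 -0.074  0.004] q [-0.48  0.59  0.36  1.96 -0.33  0.65  0.01] F [-0.2  0.5  0.7] w 85.4 t 8.15
[254.09986505 272.12993703]
```

View pics/w8.png

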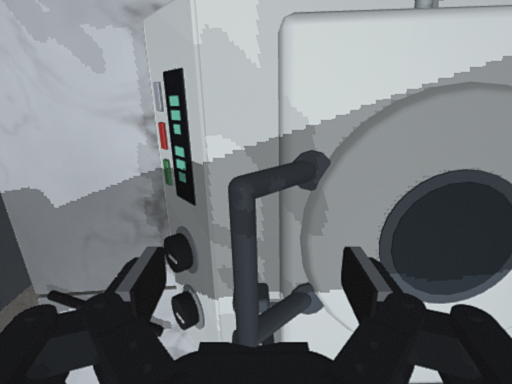

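```bash
python3 -m handwheel '1 2 -1 -3 0 0 0;1 1 0 0 0 0 0;-1 0 0 0 0 0 0;-1 0 0 0 0 0 0;-1 0 0 0 0 0 0;-1 0 0 0 0 0 0;-1 0 0 0 0 0 0;-1 0 0 0 0 0 0;-1 0 0 0 0 0 0;-1 0 0 0 0 0 0'
python3 pl.py 513 93 154 0 -4
python3 - <<'E'
from h import *
p=camera_params('wrist');im=get_image('wrist');cv2.imwrite('pics/w9.png',im)
E
```

```text
clock: 9.2
eef_pos: [512.1, 94.2, 154.3]
tool_rot: [-0.696, 1.567, -0.768]
force: [0.5, 0.2, 0.4]
width: 10.3
tcp [512.1  94.2 154.3] shift [ 0.3 -1.1  1. ] turn [-0.002  0.003  0.002]
tool x [ 0.002 -0.002 -1.   ] z [ 0.997 -0.072  0.003] q [-0.47  0.59  0.35  1.97 -0.33  0.63  0.02] F [0.5 0.2 0.4] w 10.3 t 9.2
```

View pics/w9.png

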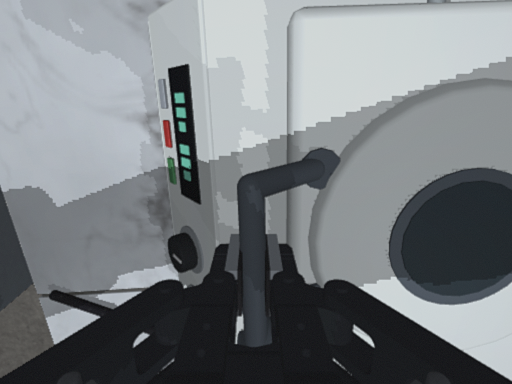

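```bash
cat > ang.py <<'E'
from h import *
s,M=tool();g=s['eef_pos']-11*M[:,0]
yw=np.radians(-4.1);f=np.array([np.cos(yw),np.sin(yw),0])
h=np.array([512.1,94.2,0])+205*f; h[2]=122
d=g-h; fx=d@f; r=np.hypot(fx,d[2]); a=np.degrees(np.arctan2(d[2],-fx))
print('t',s['clock'],'grasp',g.round(1),'r',r.round(1),'theta',(a-11.8).round(1),'F',s['force'].round(1),'T',s['torque'].round(2),'w',round(s['width'],1),'toolx',M[:,0].round(3),'q',s['qpos'].round(2))
# next targets
for th in range(int(a-11.8)//3*3+3,64,3):
    b=np.radians(th+11.8);t=h+209.5*(-np.cos(b)*f+np.array([0,0,np.sin(b)]))
    print(th,(M.T@(t-g)).round(1))
E
python3 -m handwheel '-1 -7 0 1 0 0 0;-1 -10 0 3 0 0 0;-1 -10 0 4 0 0 0;-1 -10 0 4 0 0 0'; python3 ang.py
```

```text
clock: 9.65
eef_pos: [523.3, 93.8, 191.7]
tool_rot: [-2.012, 1.567, -2.083]
force: [0.8, 1.0, -3.0]
width: 9.9
t 9.65 grasp [523.3  93.8 202.7] r 209.9 theta 10.8 F [ 0.8  1.  -3. ] T [-0.02 -0.02  0.3 ] w 9.9 toolx [-0.002 -0.003 -1.   ] q [-0.49  0.55  0.39  1.9  -0.29  0.74 -0.01]
12 [-3.8 -0.4  2.1]
15 [-13.8  -0.5   6.8]
18 [-23.4  -0.5  12. ]
21 [-32.8  -0.6  17.7]
24 [-41.9  -0.6  23.8]
27 [-50.6  -0.6  30.5]
30 [-59.   -0.7  37.5]
33 [-67.   -0.7  45. ]
36 [-74.6  -0.8  53. ]
39 [-81.8  -0.8  61.3]
42 [-88.5  -0.8  69.9]
45 [-94.7  -0.9  78.9]
48 [-100.5   -0.9   88.3]
51 [-105.8   -0.9   97.9]
54 [-110.6   -1.   107.7]
57 [-114.8   -1.   117.9]
60 [-118.5   -1.   128.2]
63 [-121.7   -1.   138.7]
```

```bash
python3 -m handwheel '-1 -8 0 4 0 0 0;-1 -10 0 5 0 0 0;-1 -10 0 5.5 0 0 0;-1 -9 0 6 0 0 0;-1 -9 0 6.5 0 0 0;-1 -8 0 7 0 0 0'; python3 ang.py
python3 - <<'E'
from h import *
cv2.imwrite('pics/s10.png',cv2.resize(get_image('side')[100:270,160:360],None,fx=3.5,fy=3.5))
E
```

```text
clock: 10.25
eef_pos: [557.0, 92.3, 249.1]
tool_rot: [-2.587, 1.563, -2.656]
force: [0.4, 0.5, -5.1]
width: 10.1
t 10.25 grasp [557.1  92.4 260.1] r 211.4 theta 29.0 F [ 0.4  0.5 -5.1] T [0.17 0.36 0.28] w 10.1 toolx [-0.006 -0.003 -1.   ] q [-0.49  0.53  0.42  1.75 -0.26  0.93 -0.03]
30 [-1.5 -1.4  3.8]
33 [-9.5 -1.4 11.3]
36 [-17.2  -1.5  19.2]
39 [-24.4  -1.5  27.4]
42 [-31.1  -1.6  36.1]
45 [-37.4  -1.6  45. ]
48 [-43.3  -1.7  54.3]
51 [-48.6  -1.7  63.9]
54 [-53.4  -1.8  73.8]
57 [-57.7  -1.8  83.9]
60 [-61.5  -1.8  94.2]
63 [-64.7  -1.9 104.7]
```

View pics/s10.png

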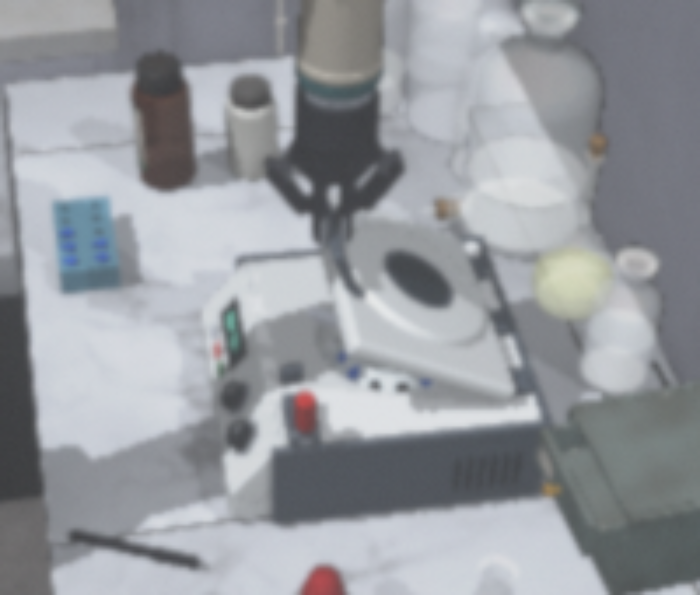

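The side view shows the gripper on the bar at about (335,240), the lid raised, and the tubes visible below it. The red knob is at its right end at about (303,412). I'll keep lifting.

```bash
python3 -m handwheel '-1 -7 -1 7.5 0 0 0;-1 -7.5 0 8 0 0 0;-1 -7 0 8.5 0 0 0;-1 -6.5 0 8.5 0 0 0;-1 -6 0 9 0 0 0'; python3 ang.py
```

```text
clock: 10.8
eef_pos: [591.9, 90.8, 283.2]
tool_rot: [-3.078, 1.544, 3.137]
force: [-3.9, 0.4, 0.5]
width: 10.0
t 10.8 grasp [592.2  90.8 294.2] r 212.7 theta 42.2 F [-3.9  0.4  0.5] T [0.19 1.03 0.24] w 10.0 toolx [-0.026  0.    -1.   ] q [-0.46  0.55  0.42  1.59 -0.25  1.08 -0.03]
45 [-3.4 -2.4 10.1]
48 [-9.4 -2.5 19.3]
51 [-14.9  -2.5  28.7]
54 [-19.9  -2.6  38.5]
57 [-24.4  -2.6  48.5]
60 [-28.4  -2.6  58.7]
63 [-31.8  -2.7  69.1]
```

```bash
python3 -m handwheel '-1 -3.5 -1 8 0 0 0;-1 -4.5 -1 8.5 0 0 0;-1 -4.5 0 9 0 0 0;-1 -4.5 0 9 0 0 0'; python3 ang.py
python3 - <<'E'
from h import *
cv2.imwrite('pics/s11.png',cv2.resize(get_image('side')[100:270,160:360],None,fx=3.5,fy=3.5))
E
```

```text
clock: 11.2
eef_pos: [618.9, 89.8, 300.9]
tool_rot: [3.07, 1.524, 3.004]
force: [-4.8, 0.9, 4.8]
width: 9.7
t 11.2 grasp [619.5  89.7 311.9] r 213.5 theta 51.0 F [-4.8  0.9  4.8] T [0.14 1.2  0.24] w 9.7 toolx [-0.047  0.006 -0.999] q [-0.43  0.59  0.42  1.47 -0.26  1.18 -0.02]
51 [ 3.4 -3.2  2. ]
54 [-1.8 -3.2 11.6]
57 [-6.5 -3.3 21.5]
60 [-10.7  -3.3  31.7]
63 [-14.3  -3.4  42. ]
```

View pics/s11.png

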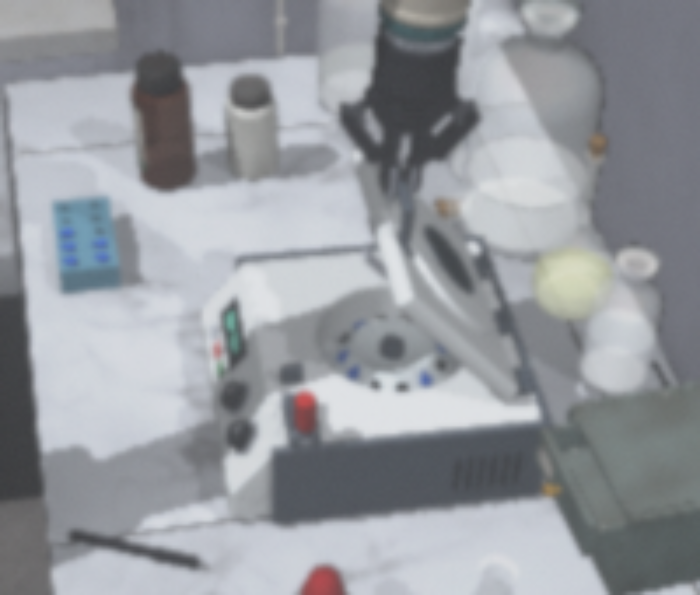

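```bash
python3 -m handwheel '-1 -2 -1 8 0 0 0;-1 -3 -1 9 0 0 0;-1 -3 0 7 0 0 0;-1 -2 0 3 0 0 0;-1 0 0 0 0 0 0;-1 0 0 0 0 0 0'; python3 ang.py
python3 - <<'E'
from h import *
cv2.imwrite('pics/s12.png',cv2.resize(get_image('side')[100:270,160:360],None,fx=3.5,fy=3.5))
cv2.imwrite('pics/c12.png',cv2.resize(get_image('scene')[90:270,190:370],None,fx=3.3,fy=3.3))
E
```

```text
clock: 11.85
eef_pos: [643.7, 88.8, 312.7]
tool_rot: [2.988, 1.514, 2.924]
force: [-1.6, 0.8, -0.2]
width: 9.7
t 11.85 grasp [644.3  88.6 323.6] r 214.4 theta 58.4 F [-1.6  0.8 -0.2] T [0.13 0.66 0.26] w 9.7 toolx [-0.055  0.012 -0.998] q [-0.4   0.63  0.42  1.37 -0.27  1.25 -0.02]
60 [ 2.2 -4.   7.4]
63 [-1.6 -4.  17.7]
```

View pics/s12.png

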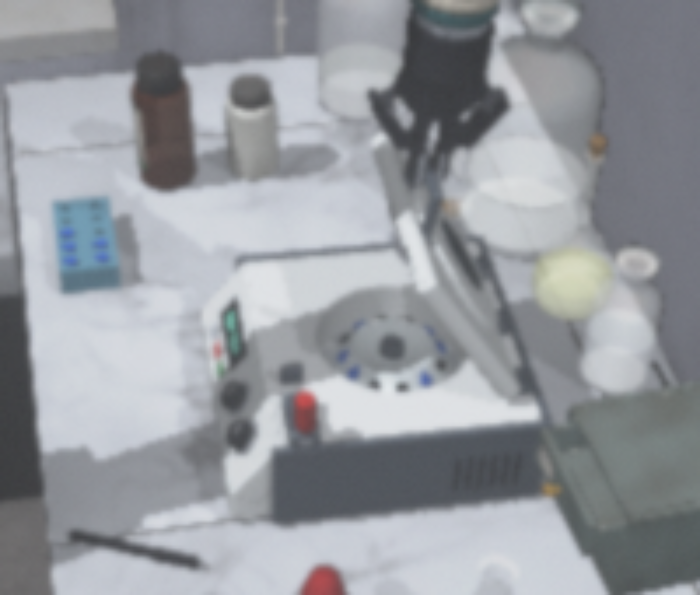

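View pics/c12.png

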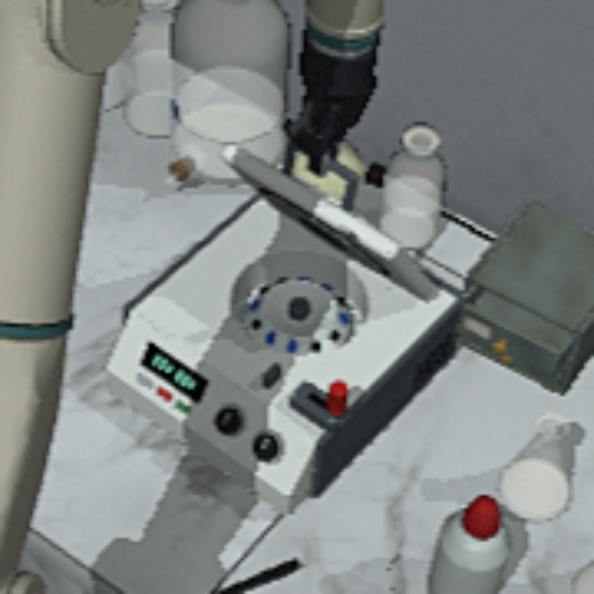

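```bash
python3 - <<'E'
from h import *
ps=camera_params('scene');pd=camera_params('side')
S=lambda x,y:(190+x/3.3,90+y/3.3); D=lambda x,y:(160+x/3.5,100+y/3.5)
yw=np.radians(-4.1);f=np.array([np.cos(yw),np.sin(yw),0])
h=np.array([512.1,94.2,0])+205*f; h[2]=122
for a,b in [((230,149),(380,138)),((394,248),(428,287))]:
    q,e=tri(ps,S(*a),pd,D(*b)); d=q-h;fx=-(d@f)
    print(q.round(1),e.round(1),'r',np.hypot(fx,d[2]).round(1),'ang',np.degrees(np.arctan2(d[2],fx)).round(1))
E
python3 - <<'E'
from h import *
a=get_image('side')[120:225,250:320];cv2.imwrite('pics/s13.png',cv2.resize(a,None,fx=5.7,fy=5.7,interpolation=cv2.INTER_CUBIC))
a=get_image('scene')[125:190,245:330];cv2.imwrite('pics/c13.png',cv2.resize(a,None,fx=8,fy=8,interpolation=cv2.INTER_CUBIC))
E
```

```text
[629.5 195.1 278.3] 2.7 r 183.0 ang 58.7
[621.7 -22.8 275.2] 0.1 r 176.4 ang 60.3
```

View pics/s13.png

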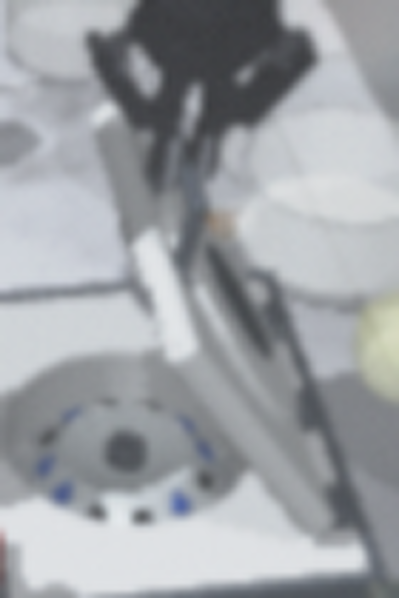

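View pics/c13.png

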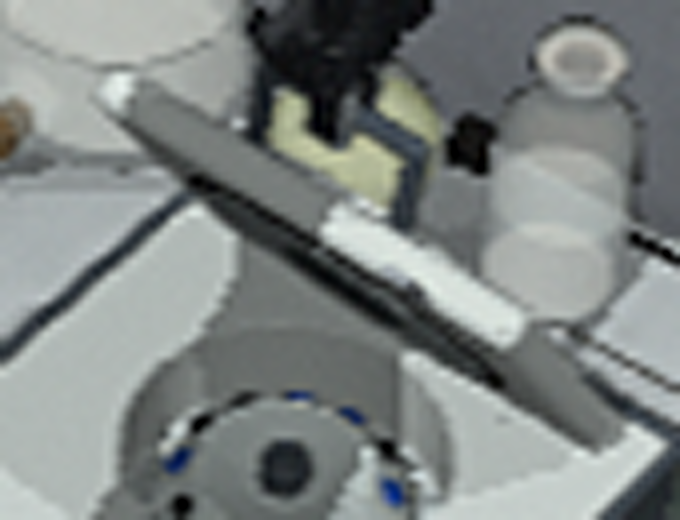

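```bash
python3 - <<'E'
from h import *
ps=camera_params('scene');pd=camera_params('side')
S=lambda x,y:(245+x/8-.44,125+y/8-.44); D=lambda x,y:(250+x/5.7-.41,120+y/5.7-.41)
yw=np.radians(-4.1);f=np.array([np.cos(yw),np.sin(yw),0])
h=np.array([512.1,94.2,0])+205*f; h[2]=122
for a,b in [((527,322),(198,352)),((137,76),(114,106)),((505,346),(168,360)),((102,95),(94,124))]:
    q,e=tri(ps,S(*a),pd,D(*b)); d=q-h;fx=-(d@f)
    print(q.round(1),e.round(1),'r',np.hypot(fx,d[2]).round(1),'ang',np.degrees(np.arctan2(d[2],fx)).round(1))
E
python3 ang.py|head -1
```

```text
[627.  -23.7 275.8] 3.8 r 174.3 ang 61.9
[630.4 187.2 288.6] 3.7 r 191.1 ang 60.6
[610.9 -23.5 273.3] 2.1 r 180.3 ang 57.0
[624.  201.6 268.7] 2.1 r 178.1 ang 55.4
t 12.05 grasp [644.2  88.6 323.7] r 214.4 theta 58.4 F [-2.6  0.9 -0.2] T [0.1  0.71 0.24] w 9.7 toolx [-0.055  0.012 -0.998] q [-0.4   0.63  0.42  1.37 -0.27  1.25 -0.02]
```

```bash
python3 -m handwheel '-1 0 0 4 0 0 0;-1 -1 0 4 0 0 0;-1 0 0 0 0 0 0;-1 0 0 0 0 0 0;-1 0 0 0 0 0 0;-1 0 0 0 0 0 0;-1 0 0 0 0 0 0;-1 0 0 0 0 0 0'; python3 ang.py|head -1
python3 - <<'E'
from h import *
a=get_image('side');cv2.imwrite('pics/s14.png',a);cv2.imwrite('pics/w14.png',get_image('wrist'));cv2.imwrite('pics/c14.png',get_image('scene'))
E
python3 ang.py|head -1
```

```text
clock: 12.85
eef_pos: [651.6, 88.4, 315.8]
tool_rot: [2.962, 1.516, 2.898]
force: [-2.3, 0.4, 0.9]
width: 10.2
t 12.85 grasp [652.2  88.3 326.8] r 214.8 theta 60.6 F [-2.3  0.4  0.9] T [0.1  0.56 0.19] w 10.2 toolx [-0.054  0.013 -0.998] q [-0.39  0.64  0.42  1.34 -0.27  1.27 -0.02]
t 13.0 grasp [652.2  88.3 326.8] r 214.8 theta 60.6 F [-3.   1.8  1.2] T [0.11 0.59 0.23] w 9.7 toolx [-0.054  0.013 -0.998] q [-0.39  0.64  0.42  1.34 -0.27  1.27 -0.02]
```

View pics/s14.png

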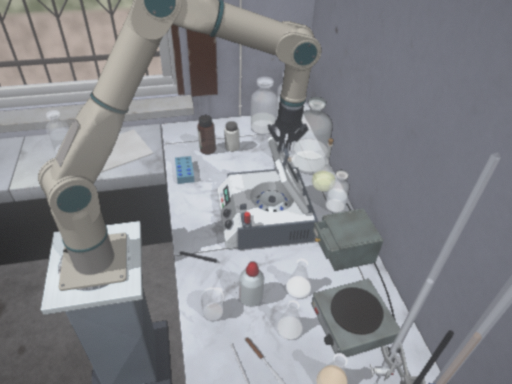

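View pics/w14.png

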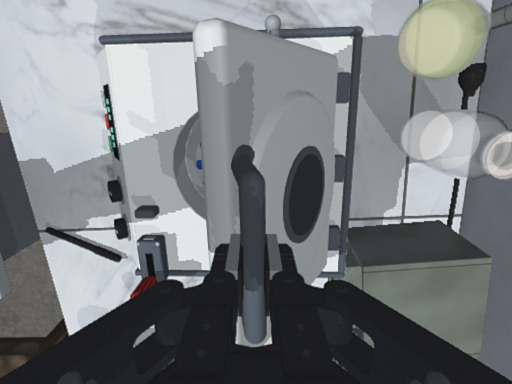

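```bash
python3 -c "
from h import *
print(ctrl.finish_job()); print(ctrl.read_state()['clock'])"; python3 ang.py|head -1
```

```text
the job is handed in; nothing more can be done
None
the job is handed in; nothing more can be done
the job is handed in; nothing more can be done
```

The lock is open at its stop, and the lid stands at about 60 degrees with the gripper still holding its bar handle. I handed the job in at about 13 s. No verdict is reported, so this rests on my own measurements.

- **Lock:** I gripped the red knob and slid it right until it stopped moving and the force rose. That was about 29 mm by the gripper and 28 mm in the wrist picture, against a nominal 30 mm. The last wrist and scene pictures show it still open.
- **Lid:** I gripped the bar near its middle and raised it in small steps, at about 0.5 rad/s. From the gripper's position it ended at 60.6 degrees. A check on the lid's corners in the two fixed cameras, made before the last 2-degree nudge, gave 57 to 59 degrees against the gripper's 58.4. Allow a degree or two of error.
- **Hold:** The last two readings, 0.15 s apart, showed the gripper still, the fingers closed on the bar (about 10 mm opening) and only about 3 N on the wrist.
- **Surroundings:** The bottles, jar and beaker look unmoved in the last side picture. I did not measure their positions.
- **Disagreements:** The bar's distance from the hinge read 5 mm too long at the end (214.8 against 209.5 mm). The bar's middle also differed by 5 to 10 mm sideways between the wrist and fixed cameras. Both are well inside what the grasp allows.

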